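Set a depth stop to a setting block

TASK

Set the green depth stop to the paint-splashed steel block: lay the block flat on the stop's base plate with one end under the brass foot, then turn the red T-handled driver clockwise until the spring foot bears lightly on the block, pushed in about half way and neither just clear of it nor jammed hard home. Let go of everything.

Things in the scene. Friction and masses are not known exactly. Their poses are not given: they have to be found in the camera images.
- setting_block: the setting block: square steel tube off-cut, dark with white and red paint splashes, 38 x 100 x 38 mm, 0.2 kg, loose, lying on the bench with its length roughly away from the robot; origin at the centre of its underside, its y axis along the 100 mm length, z up. Grip it across the 38 mm. A bare rusty off-cut (26 x 60 x 26 mm), which is not wanted, lies near it.
- stop_stand: fixed green depth stop. Origin on the screw axis at bench height; x from its open front to the column, z up. Steel base plate 14 mm thick, x -125 to +75 mm, 90 mm wide; column from x +35; arm from x -16 back to the column, 81 to 103 mm above the bench. 12 to 20 mm of the block beyond the axis is enough; grip the block within 15 mm of its front end so the gripper clears arm and driver.
- foot_face (a point): centre of the underside of the round brass foot (20 mm across) below the screw. It lies on the screw axis, 66 mm above the bench minus 12 mm per rad of stop_driver plus stop_foot. At the start it is 60 to 64 mm above the bench, that is 8 to 12 mm above the top of a block that lies on the plate.
- driver_grip (a point): centre of the red bar of the T-handled driver captive on the screw: 52 mm long, 14 thick, 18 high, x along the bar, z up; 163 mm above the bench minus 12 mm per rad of stop_driver (it sinks as it turns). Grip it across the 14 mm; the arm below is 30 mm lower or more. At the start the bar lies within about 0.2 rad of the stand's y.
- stop_driver (a joint): turn of the driver, rad, 0 to 2.05, growing clockwise seen from above; each rad lowers screw, foot and driver 12 mm. Starts at 0.15 to 0.5; with the block in place the foot touches at about 1.17 and is half in at about 1.58. Stays where it is left; takes about 0.15 Nm, up to 0.25 against the foot.
- stop_foot (a joint): how far the spring foot is pushed up into the screw, m: 0 free, 0.010 fully in; about 0.8 N per mm.

How it is judged:
By the outcome, as a careful person would: the job done as asked, in the order asked, and still so for the second after the job is handed in, with the robot touching nothing.
It also fails if it takes over 58 s, if anything falls off the work surface, if the arm or the gripper's body presses on something with over 40 N, if the wrist force passes 120 N, or if a joint passes its speed limit or range.

ROBOT

A 6-joint arm with a two-finger parallel gripper is mounted at the origin on the work surface; the furniture and walls round the work are solid. World frame = base frame: x ahead of the robot, y to its left, z up, the work surface at z = 0. Lengths are in m, angles in rad, forces in N, time in s.
With the tool pointing down it reaches from about 0.3 to 1 m from the base axis. Payload 5.1 kg.
Tool frame: the origin (TCP) lies midway between the tips of the shut fingers; the grasp point (between the pads) lies 19 mm behind it; z points along the fingers, y is the line along which they close (so a half turn about z gives the same grasp; the last joint's range is limited). The gripper opens to 95 mm and grips with 3 to 60 N. Pads are 20 mm wide; open, the fingers measure 119 mm over their backs; the gripper's body (75 mm by 180 mm) begins 59 mm behind the grasp point.
Start: joints at [-1.337, 0.124, 1.65, -0, 1.367, -0.083], TCP at [0.202, -0.618, 0.187] pointing down, gripper open.
Joint ranges: [-2.61, 2.61], [-1.02, 2.33], [0.03, 2.71], [-1.35, 4.49], [0.32, 2.68], [-2.91, 2.91]. Speed limits (rad/s): [2.57, 2.57, 3.14, 3.14, 3.14, 3.14].

INTERFACE

Orientations are given as a rotation vector (axis times angle).
In Python, from station import monitor, cams, job gives the robot as it stands.
- The arm moves only by the tool apply_moves, never from a script. Its argument "steps" is a list of rows, each an object with "twist": the turn, a rotation vector about the world's x, y, z in degrees, a list of three; "dp": the shift along the world's x, y, z in cm, a list of three; "hand": the finger opening in cm, from 0 to 9.51. In form: [{"twist": [rx, ry, rz], "dp": [x, y, z], "hand": hand}, ...]. A call has 1 to 20 rows; each row shifts and turns the commanded pose from where the row before left it; what a row does not reach is not made up. A row lasts 1/8 s, in which the tool goes at most 62.5 mm and 10.7 degrees, less where a joint would pass 70% of its speed; a pose out of reach is approached as far as the arm can. A call with a gripper value outside its range is refused whole. The fingers move at their own pace and stop on an object; "grip_force" is the grip in N (left out, the last holds). Time passes only in rows, so rows that do not move let the fingers close. It gives the time, the measured TCP pose, the force, the opening and the grip force at its end, in the units of the state.
- monitor.observe(): the state, without advancing time (a new reading comes with each control period).
- cams.capture(name): name is "scene" or "top" or "wrist"; returns a dict with "pixels" (420x560x3 uint8, blue, green, red), "depth" (420x560 float32, m along the optical axis (not along the pixel's ray), 0 where there is no reading), "fx", "fy", "cx", "cy" (pixels), "k1" (the pictures are not rectified: a ray, as slopes to the right and down, at radius r is drawn at 1 + k1 r^2 times it, then the intrinsics apply), "R" (3x3) and "t" (3): a world point X has camera coordinates R X + t; the wrist camera has in their place "hand_eye" (4x4, takes a point from camera to tool coordinates, whose origin is the TCP and whose axes are the flange's). Camera axes: x right, y down, z forward; pixel columns grow to the right and rows downward; lengths in m; the calibration is good to about 2 mm. A picture is of the moment at which its call begins: read the wrist's pose just before it.
- job.sign_off(): hands the job in; it is judged then, once.
The state is a dict: "clock": time; "q": joint angles; "qvel": joint speeds; "joint_torque": joint torques, N m; "tool_pos": TCP position; "eef_rot": TCP orientation; "ft_force": force on the tool from outside, world axes, zero at the start; "torque": the same for the moment, N m; "width": finger opening in m; "finger_force": force on a finger pad.
Only numpy, scipy, OpenCV 4.12 (cv2) and the standard library are available. Lean on these libraries where they do the work, as an engineer would, in place of code of your own. Each camera call takes 0.05 s, during which the arm holds its last target. There are 200 camera calls.

## Working session

There is one attempt and no reset: what is moved stays moved. The work goes in short steps, Python scripts to look and compute and a tool call to move; the robot and the scene stay as the last step left them, time stands still between calls to the robot, and variables do not carry over. Pictures are saved under pics/ and viewed, at most 10 in all, crops included, and the job is handed in when it is done.

Besides the shell and the picture viewer there is one more tool, called after "Call:" as a command line: name --argument value ..., lists and objects as JSON in quotes. apply_moves: Moves the arm, as the interface text tells. Its arguments: {"type":"object","properties":{"steps":{"type":"array"},"grip_force":{"type":"number"}},"required":["steps"]}

```bash
ls; mkdir -p pics
cat > h.py <<'E'
import numpy as np, cv2
from station import monitor, cams, job
from scipy.spatial.transform import Rotation as Ro
def cap(n):
    s=monitor.observe(); c=cams.capture(n)
    if n=='wrist':
        T=np.eye(4);T[:3,:3]=Ro.from_rotvec(s['eef_rot']).as_matrix();T[:3,3]=s['tool_pos']
        M=T@np.array(c['hand_eye'])
    else:
        M=np.eye(4);M[:3,:3]=np.array(c['R']).T;M[:3,3]=-M[:3,:3]@np.array(c['t'])
    c['M']=M; return c
def cloud(c):
    K=np.array([[c['fx'],0,c['cx']],[0,c['fy'],c['cy']],[0,0,1.]])
    v,u=np.mgrid[:420,:560]
    p=cv2.undistortPoints(np.stack([u,v],-1).reshape(-1,1,2).astype(float),K,np.array([c['k1'],0,0,0.])).reshape(420,560,2)
    d=c['depth'][...,None]
    P=np.concatenate([p*d,d],-1)
    X=P@c['M'][:3,:3].T+c['M'][:3,3]; X[c['depth']<=0]=np.nan
    return X
E
python3 - <<'E'
from h import *
for n in ['scene','top']:
    c=cap(n); cv2.imwrite(f'pics/{n}0.png',c['pixels']); np.save(f'{n}0.npy',cloud(c)); print(n,c['M'][:3,3],c['fx'])
s=monitor.observe();print(s)
E
```

```text
pics
scene [0.04498988 0.64239451 0.75970028] 543.0485206966097
top [ 0.44543169 -0.01859349  0.95216666] 392.360466280926
{'clock': 0.1, 'q': array([-1.33659505e+00,  1.24431492e-01,  1.65151321e+00,  1.42096067e-05,
        1.36750962e+00, -8.25956779e-02]), 'qvel': array([-0.00027091,  0.00040391, -0.00263924,  0.00014311, -0.00150129,
        0.00040298]), 'joint_torque': array([ 3.42867288e-04, -4.18880117e+01, -3.61096251e+01,  7.76106678e-02,
        4.61581524e-02, -6.68224857e-05]), 'tool_pos': array([ 0.20232484, -0.61705223,  0.18632978]), 'eef_rot': array([-3.10043017e+00, -4.95247758e-01,  1.99546136e-04]), 'ft_force': array([0.10817933, 0.60568024, 0.36971438]), 'torque': array([ 0.04784057, -0.03271933,  0.04227276]), 'finger_force': 0.0, 'width': 0.09527984499269428}
```

View pics/top0.png

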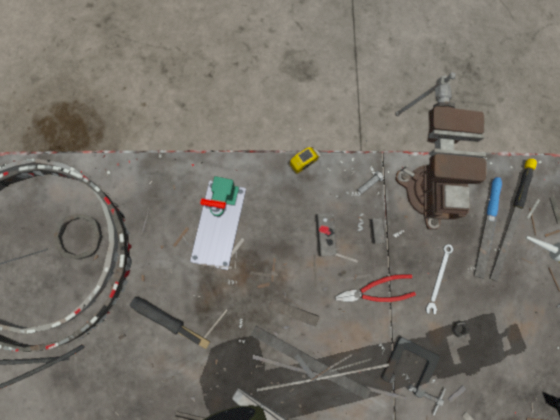

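View pics/scene0.png

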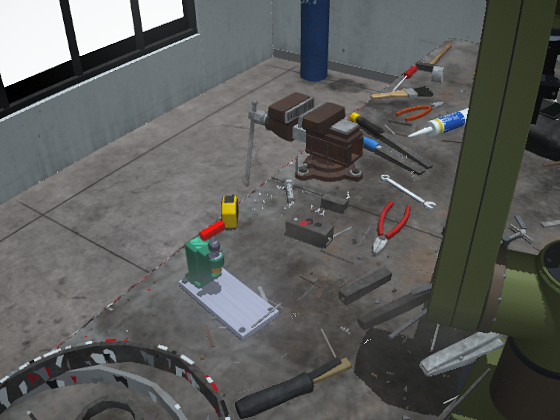

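The top view shows the stand at about (218,222), with its red bar at (213,203). The splashed block is at (325,235) and the off-cut at (373,231). The scene view agrees: block at (310,232), stand at (205,260).

Run:
```python
from h import *
def fit(m,X,name):
    P=X[m]; P=P[~np.isnan(P[:,0])]
    r=cv2.minAreaRect((P[:,:2]*1000).astype(np.float32)); print(name,len(P),r,'z',np.percentile(P[:,2],[5,50,95]).round(4))
    return P
for n in ['top','scene']:
    X=np.load(n+'0.npy'); im=cv2.imread(f'pics/{n}0.png').astype(int); z=X[...,2]; b,g,r=im[...,0],im[...,1],im[...,2]
    x,y=X[...,0],X[...,1]
    print(n,'bench z',np.nanmedian(z[(x>.3)&(x<.5)&(abs(y)<.3)]))
    if n=='top': print(X[235,325],X[231,373],X[203,213],X[240,215])
    near=(x>.25)&(x<.6)&(y>-.2)&(y<.35)
    fit(near&(y<.16)&(y>.02)&(z>.03)&(z<.06),X,'block')
    fit(near&(y<.02)&(y>-.08)&(z>.018)&(z<.06),X,'off')
    fit(near&(y>.16)&(z>.008)&(z<.02),X,'plate')
    fit(near&(y>.12)&(r>140)&(g<70)&(b<70)&(z>.12),X,'bar')
    fit(near&(y>.12)&(g>r+25)&(z>.095)&(z<.11),X,'arm')
```

```text
top bench z 0.0004953089185107951
[ 0.53001836 -0.16851465  0.03932955] [ 0.53963645 -0.28903653  0.02391587] [0.58523428 0.07790484 0.16804248] [0.52337561 0.09121375 0.01378197]
block 224 ((300.7063293457031, 133.4866943359375), (67.47876739501953, 20.695985794067383), 60.43199920654297) z [0.0305 0.0374 0.0455]
off 607 ((332.9981994628906, -64.7652359008789), (100.72958374023438, 123.50186157226562), 61.0060920715332) z [0.0188 0.0226 0.0285]
plate 123 ((452.03900146484375, 247.16514587402344), (211.317138671875, 191.72276306152344), 78.03862762451172) z [0.0094 0.0161 0.0197]Traceback (most recent call last):
  File "<stdin>", line 15, in <module>
  File "<stdin>", line 4, in fit
    return _quantile_unchecked(
        a, q, axis, out, overwrite_input, method, keepdims, weights)
    return _ureduce(a,
                    func=_quantile_ureduce_func,
    ...<5 lines>...
                    overwrite_input=overwrite_input,
                    method=method)
    r = func(a, **kwargs)
    result = _quantile(arr,
                       quantiles=q,
    ...<2 lines>...
                       out=out,
                       weights=wgt)
    slices_having_nans = np.isnan(arr[-1, ...])
                                  ~~~^^^^^^^^^
IndexError: index -1 is out of bounds for axis 0 with size 0
```

Run:
```python
from h import *
def fit(m,X,name):
    P=X[m]; P=P[~np.isnan(P[:,0])]
    if len(P)<5: return print(name,len(P))
    r=cv2.minAreaRect((P[:,:2]*1000).astype(np.float32)); print(name,len(P),np.round(cv2.boxPoints(r)).tolist(),np.round(r[0],1),np.round(r[1],1),round(r[2],2),'z',np.percentile(P[:,2],[5,50,95]).round(4))
for n in ['top','scene']:
    X=np.load(n+'0.npy'); im=cv2.imread(f'pics/{n}0.png').astype(int); z=X[...,2]; b,g,r=im[...,0],im[...,1],im[...,2]
    x,y=X[...,0],X[...,1]
    near=(x>.4)&(x<.68)
    B=lambda a,c:near&(y>a)&(y<c)
    fit(B(-.22,-.12)&(z>.033)&(z<.06),X,'block')
    fit(B(-.33,-.24)&(z>.02)&(z<.05)&(x<.6),X,'off')
    fit(B(0,.2)&(z>.009)&(z<.02)&(x<.58),X,'plate')
    fit(B(0,.2)&(r>120)&(g<70)&(b<70)&(z>.1),X,'bar')
    fit(B(0,.2)&(g>r+20)&(z>.09)&(z<.115),X,'arm')
```

```text
block 651 [[482.0, -158.0], [484.0, -196.0], [583.0, -190.0], [581.0, -152.0]] [ 532.3 -174. ] [99.8 38.1] 2.98 z [0.0357 0.0388 0.0414]
off 273 [[510.0, -290.0], [512.0, -317.0], [572.0, -313.0], [570.0, -286.0]] [ 541.1 -301.4] [60.1 26.8] 3.61 z [0.0233 0.0262 0.0291]
plate 1930 [[419.0, 43.0], [574.0, 13.0], [602.0, 156.0], [447.0, 186.0]] [510.6  99.4] [145.8 157.6] 78.85 z [0.0118 0.0149 0.0177]
bar 157 [[574.0, 55.0], [587.0, 53.0], [595.0, 103.0], [583.0, 105.0]] [584.8  79. ] [50.2 12.6] 80.11 z [0.1661 0.1694 0.1716]
arm 458 [[565.0, 60.0], [650.0, 42.0], [659.0, 85.0], [575.0, 104.0]] [612.3  72.6] [44.4 86.7] 77.69 z [0.0992 0.102  0.1042]
block 487 [[481.0, -153.0], [483.0, -196.0], [586.0, -190.0], [583.0, -148.0]] [ 533.3 -171.6] [102.2  42.1] 3.28 z [0.0334 0.0357 0.0379]
off 178 [[510.0, -288.0], [512.0, -317.0], [573.0, -312.0], [571.0, -283.0]] [ 541.6 -300. ] [60.9 29.4] 4.46 z [0.0209 0.0232 0.026 ]
plate 2226 [[420.0, 54.0], [574.0, 16.0], [607.0, 151.0], [453.0, 189.0]] [513.3 102.6] [139.7 158.5] 76.18 z [0.0105 0.013  0.0154]
bar 229 [[573.0, 57.0], [589.0, 53.0], [599.0, 104.0], [583.0, 108.0]] [585.9  80.5] [51.9 16.4] 79.13 z [0.1563 0.1651 0.168 ]
arm 449 [[567.0, 59.0], [654.0, 48.0], [659.0, 89.0], [572.0, 99.0]] [612.9  73.8] [40.9 87.6] 83.33 z [0.0917 0.0985 0.1009]
```

Run:
```python
from h import *
for n in ['top','scene']:
    X=np.load(n+'0.npy'); z=X[...,2]; x,y=X[...,0],X[...,1]
    m=((x>.4)&(x<.68)&(y>0)&(y<.2)&(z>.007)).astype(np.uint8)
    m=cv2.morphologyEx(m,cv2.MORPH_OPEN,np.ones((7,7)))
    k,l,s,_=cv2.connectedComponentsWithStats(m); i=1+np.argmax(s[1:,4])
    M=(l==i)&(z<.02); P=(X[M][:,:2]*1000).astype(np.float32)
    r=cv2.minAreaRect(P[P[:,0]<560]); print(n,len(P),np.round(cv2.boxPoints(r),1).tolist(),r)
```

```text
top 2308 [[453.29998779296875, 59.400001525878906], [558.4000244140625, 38.70000076293945], [576.4000244140625, 129.6999969482422], [471.20001220703125, 150.39999389648438]] ((514.817626953125, 94.56201171875), (92.75434875488281, 107.18062591552734), 78.86347961425781)
scene 3000 [[452.20001220703125, 54.70000076293945], [557.0999755859375, 32.79999923706055], [577.2999877929688, 129.39999389648438], [472.3999938964844, 151.3000030517578]] ((514.7555541992188, 92.03927612304688), (98.71192169189453, 107.20853424072266), 78.20658874511719)
```

Call:
apply_moves --steps '[{"twist": [0,0,-1.26],"dp": [2.42,3.68,-0.5],"hand": 7},{"twist": [0,0,-1.26],"dp": [2.42,3.68,-0.5],"hand": 7},{"twist": [0,0,-1.26],"dp": [2.42,3.68,-0.5],"hand": 7},{"twist": [0,0,-1.26],"dp": [2.42,3.68,-0.5],"hand": 7},{"twist": [0,0,-1.26],"dp": [2.42,3.68,-0.5],"hand": 7},{"twist": [0,0,-1.26],"dp": [2.42,3.68,-0.5],"hand": 7},{"twist": [0,0,-1.26],"dp": [2.42,3.68,-0.5],"hand": 7},{"twist": [0,0,-1.26],"dp": [2.42,3.68,-0.5],"hand": 7},{"twist": [0,0,-1.26],"dp": [2.42,3.68,-0.5],"hand": 7},{"twist": [0,0,-1.26],"dp": [2.42,3.68,-0.5],"hand": 7},{"twist": [0,0,-1.26],"dp": [2.42,3.68,-0.5],"hand": 7},{"twist": [0,0,-1.26],"dp": [2.42,3.68,-0.5],"hand": 7},{"twist": [0,0,0],"dp": [0,0,0],"hand": 7},{"twist": [0,0,0],"dp": [0,0,0],"hand": 7}]'

```text
clock: 1.85
tool_pos: [0.4924, -0.1762, 0.1271]
eef_rot: [3.14, 0.084, -0.001]
ft_force: [-0.6, 0.2, -0.2]
width: 0.0701
finger_force: 0.0
```

```bash
cat >> h.py <<'E'
def yaw(s=None):
    s=s or monitor.observe(); R=Ro.from_rotvec(s['eef_rot']).as_matrix()
    return np.degrees(np.arctan2(R[1,1],R[0,1])), R[2].round(4)
def fit(P,name):
    P=P[~np.isnan(P[:,0])]
    if len(P)<5: return print(name,len(P))
    r=cv2.minAreaRect((P[:,:2]*1000).astype(np.float32)); print(name,len(P),np.round(cv2.boxPoints(r),1).tolist(),np.round(r[0],1),np.round(r[1],1),round(r[2],2),'z',np.percentile(P[:,2],[5,50,95]).round(4))
E
python3 - <<'E'
from h import *
s=monitor.observe(); print(s['tool_pos'],yaw(s),s['width'])
c=cap('wrist'); X=cloud(c); cv2.imwrite('pics/w1.png',c['pixels']); z=X[...,2]
fit(X[(z>.03)&(z<.05)&(X[...,0]>.42)&(X[...,0]<.62)&(abs(X[...,1]+.175)<.04)],'block')
E
```

```text
[ 0.49244438 -0.1762116   0.12713341] (np.float64(-86.93979046242794), array([-9.e-04,  1.e-04, -1.e+00])) 0.07014303650341223
block 4032 [[482.5, -156.6999969482422], [484.5, -194.6999969482422], [584.0, -189.39999389648438], [582.0, -151.39999389648438]] [ 533.2 -173. ] [99.6 38. ] 3.02 z [0.036  0.0374 0.0387]
```

View pics/w1.png

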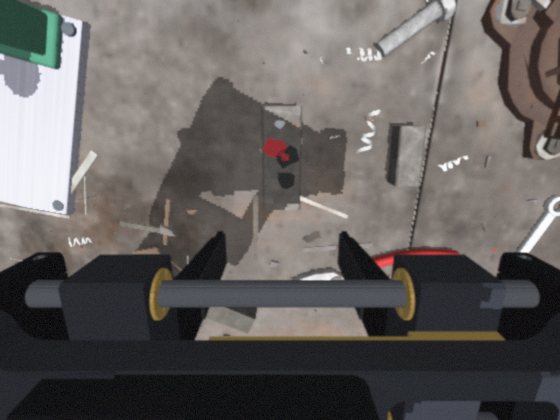

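The block is centred at (282,155), between the fingers, with its near end at (282,205). I'll lower and grip.

Call:
apply_moves --steps '[{"twist": [0,0,0],"dp": [0.1,0.1,-3],"hand": 7},{"twist": [0,0,0],"dp": [0,0,-3],"hand": 7},{"twist": [0,0,0],"dp": [0,0,-3],"hand": 7},{"twist": [0,0,0],"dp": [0,0,-2],"hand": 7},{"twist": [0,0,0],"dp": [0,0,-1.1],"hand": 7},{"twist": [0,0,0],"dp": [0,0,0],"hand": 7},{"twist": [0,0,0],"dp": [0,0,0],"hand": 3},{"twist": [0,0,0],"dp": [0,0,0],"hand": 3},{"twist": [0,0,0],"dp": [0,0,0],"hand": 3},{"twist": [0,0,0],"dp": [0,0,0],"hand": 3},{"twist": [0,0,0],"dp": [0,0,0],"hand": 3},{"twist": [0,0,0],"dp": [0,0,1],"hand": 3},{"twist": [0,0,0],"dp": [0,0,2],"hand": 3},{"twist": [0,0,0],"dp": [0,0,2],"hand": 3},{"twist": [0,0,0],"dp": [0,0,0],"hand": 3}]' --grip_force 45

```text
clock: 3.78
tool_pos: [0.4951, -0.1756, 0.0583]
eef_rot: [3.139, 0.083, 0.005]
ft_force: [-0.2, 0.1, -2.1]
width: 0.0369
finger_force: 45.0
```

Run:
```python
from h import *
s=monitor.observe(); print(s['tool_pos'],yaw(s),s['width'],s['ft_force'])
c=cap('wrist'); X=cloud(c); z=X[...,2]
m=(z>.06)&(z<.11)&(X[...,0]>.47)&(X[...,0]<.62)&(abs(X[...,1]+.175)<.03)
P=X[m&(X[...,0]>.52)];fit(X[m],'block'); fit(P,'far')
A=np.c_[P,np.ones(len(P))];print(np.linalg.lstsq(A[:,[0,1,3]],P[:,2],rcond=None)[0])
```

```text
[ 0.49513961 -0.17558328  0.0583197 ] (np.float64(-86.96558113710933), array([ 0.0033,  0.0017, -1.    ])) 0.03690756665728136 [-0.18854849  0.06678493 -2.12580965]
block 11656 [[482.0, -149.0], [484.79998779296875, -201.5], [585.2000122070312, -196.1999969482422], [582.4000244140625, -143.6999969482422]] [ 533.6 -172.6] [100.5  52.5] 3.04 z [0.0873 0.0886 0.0909]
far 7626 [[518.5999755859375, -154.60000610351562], [520.2999877929688, -192.6999969482422], [584.7999877929688, -189.6999969482422], [583.0999755859375, -151.60000610351562]] [ 551.7 -172.1] [64.5 38.1] 2.65 z [0.0872 0.0885 0.0896]
[-0.00849746 -0.00210253  0.09278502]
```

Call:
apply_moves --steps '[{"twist": [0,0,-1.43],"dp": [-0.27,2.79,0.3],"hand": 3},{"twist": [0,0,-1.43],"dp": [-0.27,2.79,0.3],"hand": 3},{"twist": [0,0,-1.43],"dp": [-0.27,2.79,0.3],"hand": 3},{"twist": [0,0,-1.43],"dp": [-0.27,2.79,0.3],"hand": 3},{"twist": [0,0,-1.43],"dp": [-0.27,2.79,0.3],"hand": 3},{"twist": [0,0,-1.43],"dp": [-0.27,2.79,0.3],"hand": 3},{"twist": [0,0,-1.43],"dp": [-0.27,2.79,0],"hand": 3},{"twist": [0,0,-1.43],"dp": [-0.27,2.79,0],"hand": 3},{"twist": [0,0,-1.43],"dp": [-0.27,2.79,0],"hand": 3},{"twist": [0,0,-1.43],"dp": [-0.27,2.79,0],"hand": 3},{"twist": [0,0,0],"dp": [0,0,0],"hand": 3},{"twist": [0,0,0],"dp": [0,0,0],"hand": 3}]'

```text
clock: 5.32
tool_pos: [0.4662, 0.1035, 0.0735]
eef_rot: [3.126, -0.308, -0.002]
ft_force: [0.4, -0.2, -1.6]
width: 0.0373
finger_force: 45.0
```

Run:
```python
from h import *
s=monitor.observe(); print(s['tool_pos'],yaw(s),s['width'],s['ft_force'])
c=cap('wrist'); X=cloud(c); np.save('w2.npy',X); z=X[...,2]; im=c['pixels'].astype(int); cv2.imwrite('pics/w2.png',c['pixels'])
b,g,r=im[...,0],im[...,1],im[...,2]
nr=(X[...,0]>.42)&(X[...,0]<.7)&(X[...,1]>-.02)&(X[...,1]<.2)
fit(X[nr&(r>110)&(g<70)&(b<70)&(z>.1)],'bar')
fit(X[nr&(g>r+20)&(z>.09)&(z<.11)],'arm')
fit(X[nr&(z>.005)&(z<.022)],'plate')
```

```text
[0.46621337 0.10353278 0.07352204] (np.float64(-101.24630164149548), array([-1.5e-03,  8.0e-04, -1.0e+00])) 0.037280195871090153 [ 0.38169432 -0.21037847 -1.61735266]
bar 1376 [[499.20001220703125, 72.69999694824219], [575.4000244140625, 58.0], [584.2999877929688, 103.80000305175781], [508.1000061035156, 118.5]] [541.8  88.3] [46.7 77.6] 79.08 z [0.1029 0.1042 0.1582]
arm 1017 [[567.0999755859375, 67.19999694824219], [594.0999755859375, 61.70000076293945], [600.2999877929688, 92.0999984741211], [573.2999877929688, 97.69999694824219]] [583.7  79.7] [31.1 27.5] 78.37 z [0.0942 0.1001 0.1016]
plate 11814 [[417.0, 44.29999923706055], [612.7000122070312, 4.599999904632568], [641.9000244140625, 148.3000030517578], [446.20001220703125, 188.0]] [529.4  96.3] [146.6 199.7] 78.53 z [0.0113 0.0135 0.0149]
```

View pics/w2.png

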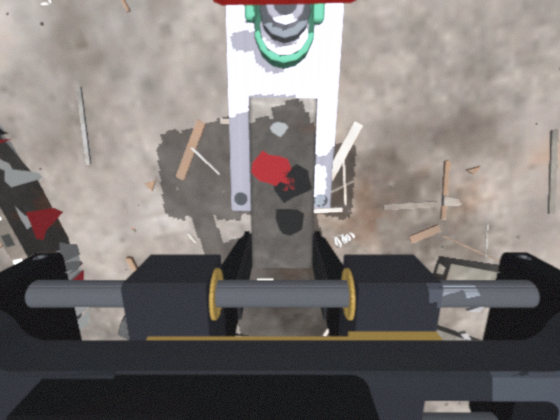

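The block at (282,190) is lined up with the plate, whose front edge is at row 210. The column and foot are at (285,35). I'll lower it to just above the plate and slide it in.

Call:
apply_moves --steps '[{"twist": [0,0,0],"dp": [0,0,-2],"hand": 3},{"twist": [0,0,0],"dp": [0,0,-1.85],"hand": 3},{"twist": [0,0,0],"dp": [0,0,-1],"hand": 3},{"twist": [0,0,0],"dp": [0,0,0],"hand": 3},{"twist": [0,0,0],"dp": [1.2,-0.24,0],"hand": 3},{"twist": [0,0,0],"dp": [1.2,-0.24,0],"hand": 3},{"twist": [0,0,0],"dp": [1.2,-0.24,0],"hand": 3},{"twist": [0,0,0],"dp": [1.2,-0.24,0],"hand": 3},{"twist": [0,0,0],"dp": [0,0,0],"hand": 3},{"twist": [0,0,0],"dp": [0,0,0],"hand": 3}]'

```text
clock: 6.62
tool_pos: [0.5145, 0.0943, 0.0257]
eef_rot: [3.126, -0.309, -0.001]
ft_force: [-0.2, 0.1, -2.4]
width: 0.0373
finger_force: 45.0
```

Run:
```python
from h import *
s=monitor.observe(); print(s['tool_pos'],yaw(s),s['width'],s['ft_force'])
c=cap('scene'); im=c['pixels']; cv2.imwrite('pics/s3.png',cv2.resize(im[200:350,140:320],None,fx=4,fy=4,interpolation=cv2.INTER_CUBIC))
```

```text
[0.51454514 0.09433657 0.0256845 ] (np.float64(-101.27151554216722), array([-8.e-04,  2.e-04, -1.e+00])) 0.0372725507910248 [-0.22910238  0.1166798  -2.38128826]
```

View pics/s3.png

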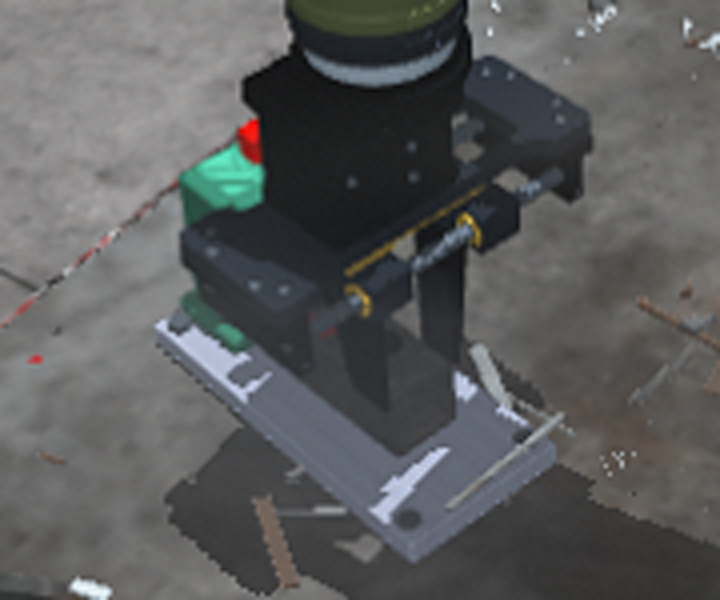

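The crop shows the block on the plate, front end at (410,430) and far end under the arm, with nothing touching. I'll lower it until it seats, then release.

Call:
apply_moves --steps '[{"twist": [0,0,0],"dp": [0,0,-0.15],"hand": 3},{"twist": [0,0,0],"dp": [0,0,-0.15],"hand": 3},{"twist": [0,0,0],"dp": [0,0,-0.1],"hand": 3},{"twist": [0,0,0],"dp": [0,0,0],"hand": 3},{"twist": [0,0,0],"dp": [0,0,0],"hand": 3}]'

```text
clock: 7.3
tool_pos: [0.5149, 0.0943, 0.022]
eef_rot: [3.126, -0.308, 0.0]
ft_force: [-0.5, -0.5, -2.0]
width: 0.037
finger_force: 45.0
```

Call:
apply_moves --steps '[{"twist": [0,0,0],"dp": [0,0,-0.08],"hand": 3},{"twist": [0,0,0],"dp": [0,0,0],"hand": 3},{"twist": [0,0,0],"dp": [0,0,0],"hand": 3}]'

```text
clock: 7.68
tool_pos: [0.515, 0.0944, 0.0213]
eef_rot: [-3.126, 0.308, -0.0]
ft_force: [-0.5, 0.1, -1.7]
width: 0.0368
finger_force: 45.0
```

Call:
apply_moves --steps '[{"twist": [0,0,0],"dp": [0,0,-0.08],"hand": 3},{"twist": [0,0,0],"dp": [0,0,0],"hand": 3},{"twist": [0,0,0],"dp": [0,0,0],"hand": 3}]'

```text
clock: 8.05
tool_pos: [0.515, 0.0944, 0.0209]
eef_rot: [-3.126, 0.308, -0.0]
ft_force: [-3.2, -0.0, 3.8]
width: 0.0371
finger_force: 45.0
```

Call:
apply_moves --steps '[{"twist": [0,0,0],"dp": [0,0,0],"hand": 6},{"twist": [0,0,0],"dp": [0,0,0],"hand": 6},{"twist": [0,0,0],"dp": [0,0,0],"hand": 6},{"twist": [0,0,0],"dp": [0,0,1],"hand": 6},{"twist": [0,0,0],"dp": [-0.2,0.04,3],"hand": 6},{"twist": [0,0,0],"dp": [-1,0.2,4],"hand": 6},{"twist": [0,0,0],"dp": [-1,0.2,5],"hand": 6},{"twist": [0,0,0],"dp": [0,0,5],"hand": 6},{"twist": [0,0,0],"dp": [0,0,5],"hand": 6},{"twist": [0,0,0],"dp": [0,0,0],"hand": 6},{"twist": [0,0,0],"dp": [0,0,0],"hand": 6}]'

```text
clock: 9.43
tool_pos: [0.4927, 0.0987, 0.2504]
eef_rot: [-3.126, 0.308, -0.0]
ft_force: [-0.1, 0.0, -0.5]
width: 0.0599
finger_force: 0.0
```

Run:
```python
from h import *
s=monitor.observe(); print(s['tool_pos'],yaw(s),s['width'],s['ft_force'])
c=cap('wrist'); X=cloud(c); z=X[...,2]; im=c['pixels'].astype(int); cv2.imwrite('pics/w4.png',c['pixels'])
b,g,r=im[...,0],im[...,1],im[...,2]
nr=(X[...,0]>.42)&(X[...,0]<.7)&(X[...,1]>-.02)&(X[...,1]<.2)
fit(X[nr&(z>.15)&(z<.18)&(r>90)&(g<80)],'bar')
fit(X[nr&(g>r+20)&(z>.09)&(z<.115)],'arm')
fit(X[nr&(z>.045)&(z<.06)&(X[...,0]<.567)],'block')
fit(X[nr&(z>.005)&(z<.022)&(abs(X[...,1]-.11)<.06)],'plate')
```

```text
[0.49268272 0.09871707 0.25041256] (np.float64(-101.26791299577405), array([ 3.e-04, -0.e+00, -1.e+00])) 0.05994293679259221 [-0.12667739  0.04433585 -0.50932078]
bar 351 [[575.2999877929688, 58.79999923706055], [587.9000244140625, 56.29999923706055], [596.5999755859375, 101.4000015258789], [583.9000244140625, 103.80000305175781]] [585.9  80.1] [45.9 12.9] 79.11 z [0.1658 0.1677 0.1692]
arm 2154 [[567.0999755859375, 60.900001525878906], [651.0, 42.599998474121094], [660.2000122070312, 85.0], [576.4000244140625, 103.19999694824219]] [613.7  72.9] [43.4 85.8] 77.71 z [0.0987 0.1005 0.1018]
block 1375 [[501.1000061035156, 79.0999984741211], [566.5, 65.19999694824219], [574.2000122070312, 101.0999984741211], [508.79998779296875, 115.0999984741211]] [537.6  90.1] [36.8 66.9] 77.95 z [0.0499 0.0515 0.0528]
plate 3954 [[420.0, 50.0], [667.5, 50.0], [667.5, 168.8000030517578], [420.1000061035156, 168.8000030517578]] [543.8 109.4] [118.8 247.4] 90.0 z [0.012  0.0135 0.0178]
```

View pics/w4.png

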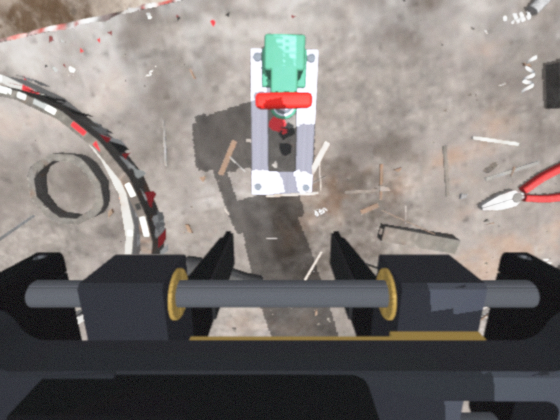

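Block: front end near (282,190), lying straight, far end under the arm. Bar: at (284,101), about 79° in yaw, top at 168 mm. I'll move over the bar, turn, and check before lowering.

Call:
apply_moves --steps '[{"twist": [0,0,9.04],"dp": [0.93,-0.186,0],"hand": 5},{"twist": [0,0,9.04],"dp": [0.93,-0.186,0],"hand": 5},{"twist": [0,0,9.04],"dp": [0.93,-0.186,0],"hand": 5},{"twist": [0,0,9.04],"dp": [0.93,-0.186,0],"hand": 5},{"twist": [0,0,9.04],"dp": [0.93,-0.186,0],"hand": 5},{"twist": [0,0,9.04],"dp": [0.93,-0.186,0],"hand": 5},{"twist": [0,0,9.04],"dp": [0.93,-0.186,0],"hand": 5},{"twist": [0,0,9.04],"dp": [0.93,-0.186,0],"hand": 5},{"twist": [0,0,9.04],"dp": [0.93,-0.186,0],"hand": 5},{"twist": [0,0,9.04],"dp": [0.93,-0.186,0],"hand": 5},{"twist": [0,0,0],"dp": [0,0,-2.5],"hand": 5},{"twist": [0,0,0],"dp": [0,0,-2.5],"hand": 5},{"twist": [0,0,0],"dp": [0,0,0],"hand": 5},{"twist": [0,0,0],"dp": [0,0,0],"hand": 5}]'

```text
clock: 11.22
tool_pos: [0.5857, 0.0801, 0.2001]
eef_rot: [-2.421, -2.001, 0.001]
ft_force: [-0.2, 0.3, -0.2]
width: 0.0501
finger_force: 0.0
```

Run:
```python
from h import *
s=monitor.observe(); print(s['tool_pos'],yaw(s),s['q'],s['width'],s['ft_force'],s['torque'])
c=cap('top'); X=cloud(c); z=X[...,2]; im=c['pixels'].astype(int)
c=cap('wrist'); cv2.imwrite('pics/w5.png',c['pixels'])
```

```text
[0.5857181  0.08013319 0.20014922] (np.float64(-10.868367778644272), array([-2.e-04, -8.e-04, -1.e+00])) [ 4.51768097e-02 -1.19765267e-02  1.77046078e+00 -1.40600438e-06
  1.38393536e+00  2.34865796e-01] 0.05008740318596566 [-0.24600231  0.29470306 -0.21725252] [-0.05034298 -0.10601068 -0.01569646]
```

View pics/w5.png

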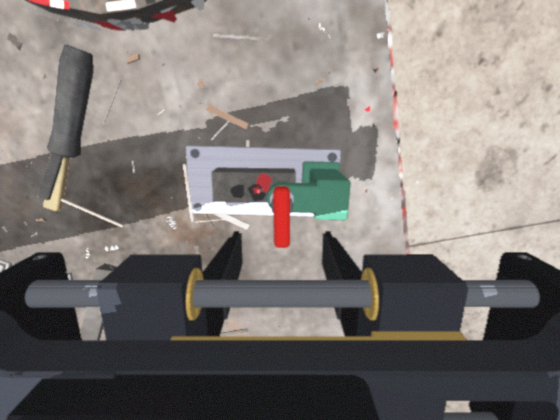

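The bar at (282,217) is upright and midway between the fingers. I'll lower, grip, and start turning.

Call:
apply_moves --steps '[{"twist": [0,0,0],"dp": [0,0,-2],"hand": 5},{"twist": [0,0,0],"dp": [0,0,-2],"hand": 5},{"twist": [0,0,0],"dp": [0,0,-1.5],"hand": 5},{"twist": [0,0,0],"dp": [0,0,0],"hand": 4},{"twist": [0,0,0],"dp": [0,0,0],"hand": 3},{"twist": [0,0,0],"dp": [0,0,0],"hand": 2},{"twist": [0,0,0],"dp": [0,0,0],"hand": 0.8},{"twist": [0,0,0],"dp": [0,0,0],"hand": 0.8},{"twist": [0,0,0],"dp": [0,0,0],"hand": 0.8},{"twist": [0,0,0],"dp": [0,0,0],"hand": 0.8},{"twist": [0,0,0],"dp": [0,0,0],"hand": 0.8}]' --grip_force 25

```text
clock: 12.7
tool_pos: [0.5858, 0.0801, 0.1453]
eef_rot: [-2.422, -2.001, 0.0]
ft_force: [-0.0, -0.1, 0.3]
width: 0.008
finger_force: 0.0
```

Run:
```python
from h import *
s=monitor.observe(); print(s['tool_pos'],yaw(s),s['width'],s['ft_force'],s['torque'])
```

```text
[0.58582389 0.08014956 0.14530775] (np.float64(-10.869870119674527), array([-0.e+00, -1.e-04, -1.e+00])) 0.008023197113085963 [-0.03479327 -0.10176496  0.26696665] [ 0.00652501 -0.11972489 -0.00311673]
```

The fingers closed to 8 mm on nothing, so I'll look.

Run:
```python
from h import *
c=cap('scene'); a=c['pixels'][160:310,120:300]; X=cloud(c)
w=cap('wrist')['pixels']
cv2.imwrite('pics/m6.png',np.vstack([cv2.resize(a,(400,333),interpolation=cv2.INTER_CUBIC),cv2.resize(w[100:300],(400,267))[:,:]]))
z=X[...,2];im=c['pixels'].astype(int); b,g,r=im[...,0],im[...,1],im[...,2]
nr=(X[...,0]>.5)&(X[...,0]<.7)&(X[...,1]>-.02)&(X[...,1]<.2)
fit(X[nr&(r>110)&(g<70)&(b<70)&(z>.1)],'bar')
```

```text
bar 220 [[573.4000244140625, 56.0], [587.7000122070312, 53.5], [596.7000122070312, 105.30000305175781], [582.2999877929688, 107.69999694824219]] [585.   80.6] [52.5 14.5] 80.2 z [0.1534 0.1625 0.1679]
```

View pics/m6.png

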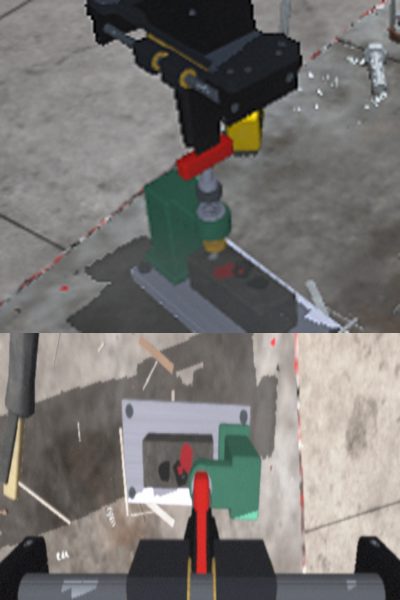

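Run:
```python
from h import *
s=monitor.observe()
for n in ['scene','top']:
    c=cap(n); X=cloud(c); z=X[...,2]
    p,_=cv2.projectPoints(np.array([s['tool_pos'],s['tool_pos']+[0,0,.019],s['tool_pos']+[0,0,.06],[.585,.08,.159]]),cv2.Rodrigues(np.array(c['R']))[0],np.array(c['t']),np.array([[c['fx'],0,c['cx']],[0,c['fy'],c['cy']],[0,0,1.]]),np.array([c['k1'],0,0,0.]))
    print(n,p.reshape(-1,2).round(1).tolist())
    if n=='scene': cv2.imwrite('pics/s7.png',cv2.resize(c['pixels'][190:290,160:270],None,fx=6,fy=6,interpolation=cv2.INTER_CUBIC))
    im=c['pixels'].astype(int); 
    for a,b in [(.13,.15),(.15,.17),(.17,.18),(.18,.20)]:
        nr=(abs(X[...,0]-.585)<.08)&(abs(X[...,1]-.08)<.08)&(im.max(-1)<80)
        fit(X[nr&(z>a)&(z<b)],f'dark{a}')
```

```text
scene [[212.3, 236.5], [211.3, 228.3], [209.3, 209.8], [212.0, 230.7]]
dark0.13 1
dark0.15 4
dark0.17 47 [[574.7999877929688, 71.5], [591.5999755859375, 67.9000015258789], [596.5999755859375, 91.19999694824219], [579.7000122070312, 94.80000305175781]] [585.7  81.3] [23.9 17.2] 78.02 z [0.1719 0.1757 0.1794]
dark0.18 151 [[563.9000244140625, 84.5999984741211], [574.2999877929688, 70.4000015258789], [600.4000244140625, 89.5], [590.0, 103.69999694824219]] [582.2  87.1] [32.3 17.6] 36.15 z [0.1816 0.1902 0.1991]
top [[213.2, 204.6], [212.1, 203.0], [209.5, 199.3], [212.5, 203.9]]
dark0.13 0
dark0.15 0
dark0.17 0
dark0.18 0
```

View pics/s7.png

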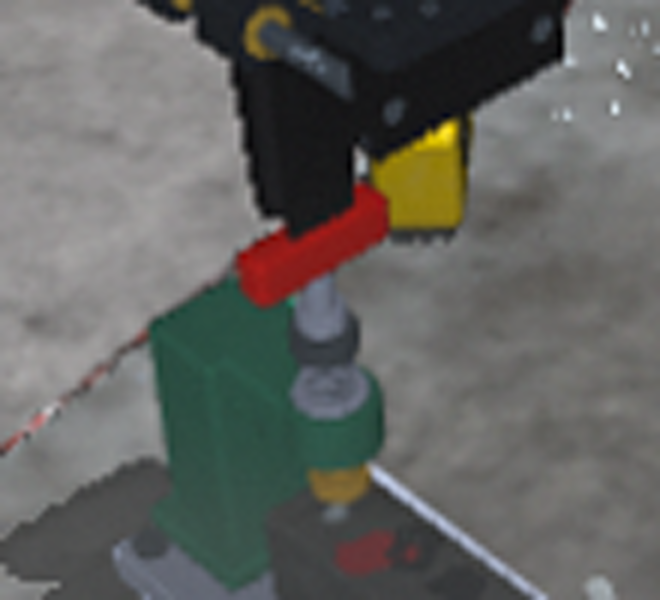

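Run:
```python
from h import *
s=monitor.observe(); c=cap('wrist'); X=cloud(c)
R=Ro.from_rotvec(s['eef_rot']).as_matrix(); L=(X-s['tool_pos'])@R*1000
im=c['pixels'].astype(int); red=(im[...,2]>90)&(im[...,1]<70)&(im[...,0]<80); dark=im.max(-1)<60
print('red',np.nanpercentile(L[red&(X[...,2]>.12)],[2,50,98],axis=0).round(1))
for r in range(200,300,10):
    o=[]
    for u in range(225,340,6):
        p=L[r,u]; o.append(f"{'R' if red[r,u] else 'D' if dark[r,u] else '.'}{p[0]:.0f},{p[1]:.0f},{p[2]:.0f}" if abs(p).max()<70 else '-')
    print(r,' '.join(o))
```

```text
red [[-22.2  -5.7 -54.4]
 [  8.6   0.5 -22.8]
 [ 25.    6.2 -13.6]]
200 - - - - - - - - .12,-7,47 .13,-2,45 .13,3,44 .12,8,47 .12,13,46 .13,18,45 .13,24,46 .12,29,46 .12,34,46 .13,39,44 .13,44,45 .13,49,45
210 - - - - - - - .4,-12,45 R24,-5,-22 R24,-1,-21 R24,2,-22 R23,6,-18 .4,13,44 .4,19,44 .4,24,46 .4,29,45 .4,34,45 .4,39,45 .4,44,44 .4,49,45
220 - - - - - - - .-5,-12,44 R18,-5,-23 R18,-1,-23 R18,2,-24 R17,6,-21 .-5,14,44 .-5,19,44 .-5,24,45 .-5,29,44 .-5,34,45 .-5,40,45 .-5,45,44 .-6,50,46
230 - - - - - - - - R11,-5,-22 R11,-1,-23 R11,2,-24 R10,6,-21 .-15,14,45 .-15,19,46 .-14,24,44 .-14,29,45 .-14,35,44 .-15,40,45 .-15,45,45 .-15,50,45
240 - - - - - - - D12,-8,-42 D11,-5,-38 R5,-1,-23 R5,2,-23 D10,6,-37 D12,9,-42 - - - - - - -
250 - - - - - - D12,-11,-54 D13,-7,-56 D11,-4,-52 R-2,-1,-23 R-3,2,-22 D11,5,-52 D13,8,-56 D13,11,-57 - - - - - -
260 - - - - - - - D12,-7,-66 D10,-4,-63 R-9,-1,-24 R-9,2,-23 D11,5,-64 D12,8,-66 - - - - - - -
270 - - - - - - - - - R-17,-1,-22 R-16,2,-24 - - - - - - - - -
280 - - - - - - - - - - - - - - - - - - - -
290 - - - - - - - - - - - - - - - - - - - -
```

Run:
```python
from h import *
s=monitor.observe(); print(s['width'],s['tool_pos'],s['q'])
X=np.load('w2.npy'); R=Ro.from_rotvec([3.126,-.308,-.002]).as_matrix(); L=(X-np.array([.46621,.10353,.07352]))@R*1000
for r in range(220,300,8):
    print(r,' '.join(f"{p[0]:.0f},{p[1]:.0f},{p[2]:.0f}" for p in L[r,226:340:7]))
c=cap('wrist'); H=np.array(c['hand_eye']); print(H.round(4))
G=np.linalg.inv(H); K=np.array([[c['fx'],0,c['cx']],[0,c['fy'],c['cy']],[0,0,1.]])
pts=np.array([[x,y,z] for z in(0,-.019,-.035) for y in (-.008,.008) for x in (.01,-.01)])
p,_=cv2.projectPoints(pts,cv2.Rodrigues(G[:3,:3])[0],G[:3,3],K,np.array([c['k1'],0,0,0.])); print(np.c_[pts*1000,p.reshape(-1,2)].round(0))
```

```text
0.007874603009869644 [0.58585413 0.08017096 0.14533365] [4.52289019e-02 2.56285506e-02 1.82615389e+00 1.52193536e-06
 1.28984572e+00 2.34910402e-01]
220 -16,-55,76 -15,-48,76 -15,-41,75 -15,-34,75 20,-17,-30 20,-13,-31 20,-9,-30 20,-5,-31 20,-0,-31 20,4,-30 20,8,-31 20,12,-30 20,16,-30 -15,34,75 -16,41,76 -15,47,75 -15,54,75
228 -23,-55,74 -23,-48,74 -23,-41,74 -24,-35,75 15,-17,-31 15,-13,-30 15,-9,-31 15,-5,-30 16,-0,-32 15,4,-30 16,8,-31 15,12,-31 15,16,-30 -23,34,74 -24,41,75 -24,48,75 -24,55,75
236 -32,-55,74 -32,-49,76 -32,-42,76 12,-21,-36 10,-17,-31 10,-13,-29 10,-9,-31 10,-5,-30 10,-0,-30 10,4,-30 10,8,-30 10,12,-30 10,16,-30 12,20,-35 -32,41,76 -32,48,75 -32,55,76
244 -40,-56,74 -40,-49,75 12,-23,-48 11,-20,-44 4,-18,-30 5,-13,-31 4,-9,-29 5,-5,-31 5,-0,-31 5,4,-32 5,8,-31 5,12,-31 5,17,-30 10,19,-43 12,22,-47 -40,48,74 -41,56,76
252 -49,-56,75 12,-26,-57 12,-22,-57 9,-19,-51 -1,-18,-30 -0,-13,-31 -1,-9,-30 -0,-5,-30 -1,-0,-30 -1,4,-30 -1,8,-30 -1,12,-30 -0,17,-31 10,18,-54 12,21,-57 12,25,-58 -50,56,76
260 12,-28,-66 12,-24,-67 12,-21,-67 5,-19,-52 -6,-18,-30 -6,-13,-31 -6
[... 671 characters left out ...]
28,-15,-121 29,-13,-122 29,-11,-121 29,-9,-122 29,-7,-121 30,-5,-123 29,-3,-122 29,-1,-122 29,1,-122 29,3,-122 29,6,-121 29,8,-121 29,10,-121 29,12,-121 29,14,-121 29,15,-122
[[-6.000e-04 -9.628e-01 -2.703e-01  7.670e-02]
 [ 1.000e+00 -9.000e-04  1.000e-03  2.000e-04]
 [-1.200e-03 -2.703e-01  9.628e-01 -1.967e-01]
 [ 0.000e+00  0.000e+00  0.000e+00  1.000e+00]]
[[ 10.  -8.   0. 270. 220.]
 [-10.  -8.   0. 270. 246.]
 [ 10.   8.   0. 293. 220.]
 [-10.   8.   0. 292. 246.]
 [ 10.  -8. -19. 269. 230.]
 [-10.  -8. -19. 269. 258.]
 [ 10.   8. -19. 294. 230.]
 [-10.   8. -19. 293. 258.]
 [ 10.  -8. -35. 268. 239.]
 [-10.  -8. -35. 268. 270.]
 [ 10.   8. -35. 295. 239.]
 [-10.   8. -35. 294. 270.]]
```

The depth data shows the fingers actually end about 25 mm behind the reported TCP, so the tips closed just above the bar. I'll open, go 24 mm lower, and grip again. That still clears the arm.

Call:
apply_moves --steps '[{"twist": [0,0,0],"dp": [0,0,0.5],"hand": 4},{"twist": [0,0,0],"dp": [0,0,0],"hand": 4},{"twist": [0,0,0],"dp": [0,0,0],"hand": 4},{"twist": [0,0,0],"dp": [0,0,-1],"hand": 4},{"twist": [0,0,0],"dp": [0,0,-1],"hand": 4},{"twist": [0,0,0],"dp": [0,0,-0.9],"hand": 4},{"twist": [0,0,0],"dp": [0,0,0],"hand": 4},{"twist": [0,0,0],"dp": [0,0,0],"hand": 3},{"twist": [0,0,0],"dp": [0,0,0],"hand": 2},{"twist": [0,0,0],"dp": [0,0,0],"hand": 0.8},{"twist": [0,0,0],"dp": [0,0,0],"hand": 0.8},{"twist": [0,0,0],"dp": [0,0,0],"hand": 0.8},{"twist": [0,0,0],"dp": [0,0,0],"hand": 0.8}]' --grip_force 25

```text
clock: 14.62
tool_pos: [0.586, 0.0802, 0.1217]
eef_rot: [2.422, 2.001, 0.0]
ft_force: [-1.5, 0.2, 2.6]
width: 0.0139
finger_force: 25.0
```

Run:
```python
from h import *
s=monitor.observe(); print(s['tool_pos'],yaw(s),s['width'],s['ft_force'],s['torque'])
```

```text
[0.58598287 0.08018838 0.12172431] (np.float64(-10.861988254427906), array([ 1.e-04,  3.e-04, -1.e+00])) 0.013865720674307283 [-1.46801016  0.16342206  2.55888044] [-0.03668014  0.10535852  0.09028918]
```

Gripped at 13.9 mm. I'll turn clockwise 50° while sinking 12 mm/rad.

Call:
apply_moves --steps '[{"twist": [0,0,-5],"dp": [0,0,-0.105],"hand": 0.8},{"twist": [0,0,-5],"dp": [0,0,-0.105],"hand": 0.8},{"twist": [0,0,-5],"dp": [0,0,-0.105],"hand": 0.8},{"twist": [0,0,-5],"dp": [0,0,-0.105],"hand": 0.8},{"twist": [0,0,-5],"dp": [0,0,-0.105],"hand": 0.8},{"twist": [0,0,-5],"dp": [0,0,-0.105],"hand": 0.8},{"twist": [0,0,-5],"dp": [0,0,-0.105],"hand": 0.8},{"twist": [0,0,-5],"dp": [0,0,-0.105],"hand": 0.8},{"twist": [0,0,-5],"dp": [0,0,-0.105],"hand": 0.8},{"twist": [0,0,-5],"dp": [0,0,-0.105],"hand": 0.8},{"twist": [0,0,0],"dp": [0,0,0],"hand": 0.8},{"twist": [0,0,0],"dp": [0,0,0],"hand": 0.8}]'

```text
clock: 16.12
tool_pos: [0.5869, 0.0795, 0.1112]
eef_rot: [3.039, 0.791, 0.003]
ft_force: [4.6, -3.4, -0.2]
width: 0.0139
finger_force: 25.0
```

```bash
cat > chk.py <<'E'
from h import *
s=monitor.observe(); print(s['clock'],s['tool_pos'],yaw(s),s['width'],s['ft_force'],s['torque'])
for n in ['scene','wrist','top']:
    c=cap(n); X=cloud(c); z=X[...,2]; im=c['pixels'].astype(int); b,g,r=im[...,0],im[...,1],im[...,2]
    nr=(X[...,0]>.45)&(X[...,0]<.7)&(X[...,1]>-.02)&(X[...,1]<.2)
    fit(X[nr&(r>100)&(g<70)&(b<70)&(z>.12)],n+' bar')
    if n!='wrist': fit(X[nr&(g>r+20)&(z>.09)&(z<.115)],n+' arm')
    if n=='scene':
        m=nr&(r>g+25)&(g>b+25)&(z<.12)
        fit(X[m],'brass'); cv2.imwrite('pics/last.png',cv2.resize(c['pixels'][190:290,160:270],None,fx=6,fy=6,interpolation=cv2.INTER_CUBIC))
E
python3 chk.py
```

```text
16.125 [0.58688041 0.07953066 0.11122468] (np.float64(-60.83051724441249), array([ 0.0017,  0.002 , -1.    ])) 0.013931140088477824 [ 4.63484285 -3.37470198 -0.19298522] [-0.56859646 -0.72937338 -0.16148039]
scene bar 111 [[512.4000244140625, 129.60000610351562], [566.5999755859375, 63.20000076293945], [606.0999755859375, 95.5], [551.7999877929688, 161.8000030517578]] [559.2 112.5] [51.  85.7] 39.26 z [0.1425 0.1511 0.1588]
scene arm 421 [[567.2000122070312, 63.599998474121094], [654.0999755859375, 54.599998474121094], [657.7999877929688, 90.4000015258789], [570.9000244140625, 99.4000015258789]] [612.5  77. ] [36.  87.3] 84.08 z [0.0918 0.0985 0.1007]
brass 2
wrist bar 1607 [[570.7999877929688, 84.80000305175781], [581.4000244140625, 66.9000015258789], [617.2999877929688, 88.0999984741211], [606.7000122070312, 106.0]] [594.1  86.4] [41.7 20.8] 30.6 z [0.1509 0.1571 0.1586]
top bar 0
top arm 0
```

Call:
apply_moves --steps '[{"twist": [0,0,-4],"dp": [0,0,-0.084],"hand": 0.8},{"twist": [0,0,-4],"dp": [0,0,-0.084],"hand": 0.8},{"twist": [0,0,0],"dp": [0,0,0],"hand": 0.8}]'

```text
clock: 16.65
tool_pos: [0.587, 0.0794, 0.1096]
eef_rot: [3.086, 0.577, 0.004]
ft_force: [4.8, -3.4, 0.2]
width: 0.0139
finger_force: 25.0
```

```bash
python3 -c "
from h import *
s=monitor.observe(); print(s['tool_pos'],yaw(s)[0],s['ft_force'],s['torque'],s['joint_torque'][5])"
```

```text
[0.58696465 0.07935018 0.10956916] -68.83383836453689 [ 4.77090862 -3.43101222  0.15700309] [-0.68206163 -0.72860894 -0.12553915] -0.020861589582636952
```

Call:
apply_moves --steps '[{"twist": [0,0,-4],"dp": [0,0,-0.084],"hand": 0.8},{"twist": [0,0,-4],"dp": [0,0,-0.084],"hand": 0.8},{"twist": [0,0,0],"dp": [0,0,0],"hand": 0.8}]'

```text
clock: 17.02
tool_pos: [0.587, 0.0791, 0.1079]
eef_rot: [3.119, 0.36, 0.004]
ft_force: [5.2, -4.5, -0.4]
width: 0.0137
finger_force: 25.0
```

```bash
python3 -c "
from h import *
s=monitor.observe(); print(s['tool_pos'],yaw(s)[0],s['ft_force'],s['torque'],s['joint_torque'][5])"
```

```text
[0.58704724 0.07914108 0.10793808] -76.8288300938118 [ 5.19002597 -4.52186571 -0.36223195] [-0.76276236 -0.78587737 -0.06380117] -0.0007527232264692429
```

Call:
apply_moves --steps '[{"twist": [0,0,-2.5],"dp": [0,0,-0.053],"hand": 0.8},{"twist": [0,0,-2.5],"dp": [0,0,-0.053],"hand": 0.8},{"twist": [0,0,0],"dp": [0,0,0],"hand": 0.8},{"twist": [0,0,0],"dp": [0,0,0],"hand": 4},{"twist": [0,0,0],"dp": [0,0,0],"hand": 4},{"twist": [0,0,0],"dp": [0,0,0],"hand": 4},{"twist": [0,0,0],"dp": [0,0,2],"hand": 4},{"twist": [0,0,0],"dp": [0,0,4],"hand": 4},{"twist": [0,0,0],"dp": [0,0,4],"hand": 4},{"twist": [0,0,-2],"dp": [-3,0.6,3],"hand": 4},{"twist": [0,0,-2],"dp": [-3,0.6,1.2],"hand": 4},{"twist": [0,0,-5],"dp": [-3.3,0.66,0],"hand": 4},{"twist": [0,0,-5],"dp": [0,0,0],"hand": 4},{"twist": [0,0,-5],"dp": [0,0,0],"hand": 4},{"twist": [0,0,0],"dp": [0,0,0],"hand": 4},{"twist": [0,0,0],"dp": [0,0,0],"hand": 4}]'

```text
clock: 19.02
tool_pos: [0.493, 0.0988, 0.2493]
eef_rot: [-3.127, 0.295, -0.001]
ft_force: [1.0, 0.3, -0.2]
width: 0.0399
finger_force: 0.0
```

```bash
cat > chk.py <<'E'
from h import *
s=monitor.observe(); print(s['clock'],s['tool_pos'],yaw(s)[0],s['width'],s['ft_force'])
for n in ['wrist','top','scene']:
    Z=[]
    for k in range(3):
        c=cap(n); Z.append(cloud(c))
    X=np.nanmean(Z,0); z=X[...,2]; im=c['pixels'].astype(int); b,g,r=im[...,0],im[...,1],im[...,2]
    nr=(X[...,0]>.45)&(X[...,0]<.7)&(X[...,1]>-.02)&(X[...,1]<.2)
    fit(X[nr&(r>100)&(g<80)&(b<80)&(z>.12)],n+' bar')
    fit(X[nr&(g>r+20)&(z>.09)&(z<.115)],n+' arm')
    fit(X[nr&(z>.045)&(z<.06)&(X[...,0]<.56)],'block')
    fit(X[nr&(z>.008)&(z<.019)&(X[...,0]<.56)&(abs(X[...,1]-.1)<.045)],'plate')
    if n=='scene':
        cv2.imwrite('pics/last.png',cv2.resize(c['pixels'][190:290,160:270],None,fx=6,fy=6,interpolation=cv2.INTER_CUBIC))
E
python3 chk.py
```

```text
19.025 [0.49301338 0.09881604 0.24925967] -100.79454437211149 0.03994696880067318 [ 0.95460817  0.27142463 -0.24323528]
wrist bar 377 [[559.5999755859375, 82.30000305175781], [561.5, 69.5], [611.7999877929688, 76.9000015258789], [609.9000244140625, 89.5999984741211]] [585.7  79.6] [50.8 12.9] 8.3 z [0.151  0.1528 0.1539]
wrist arm 1951 [[568.5, 59.900001525878906], [650.7000122070312, 42.900001525878906], [659.5, 85.5], [577.2999877929688, 102.5]] [614.   72.7] [43.5 83.9] 78.31 z [0.0991 0.1004 0.1013]
block 1215 [[500.79998779296875, 78.80000305175781], [559.7999877929688, 66.9000015258789], [567.2000122070312, 103.4000015258789], [508.20001220703125, 115.4000015258789]] [534.   91.1] [37.3 60.2] 78.51 z [0.0504 0.0514 0.0522]
plate 2459 [[455.79998779296875, 60.599998474121094], [558.5999755859375, 46.099998474121094], [571.0, 133.60000610351562], [468.20001220703125, 148.10000610351562]] [513.4  97.1] [ 88.4 103.8] 81.94 z [0.0126 0.0134 0.0143]
top bar 156 [[558.4000244140625, 81.0999984741211], [560.9000244140625, 67.5999984741211], [611.5999755859375, 76.69999694824219], [609.
[... 989 characters left out ...]
25, 51.0], [657.5999755859375, 90.9000015258789], [571.9000244140625, 95.69999694824219]] [613.7  73.4] [40.  85.9] 86.77 z [0.0918 0.0986 0.1001]
block 479 [[500.20001220703125, 79.5], [557.4000244140625, 66.69999694824219], [565.7000122070312, 104.30000305175781], [508.6000061035156, 117.0]] [533.   91.9] [38.4 58.6] 77.42 z [0.0478 0.0512 0.0525]
plate 1319 [[453.6000061035156, 59.0], [545.5, 39.400001525878906], [565.0999755859375, 131.10000610351562], [473.20001220703125, 150.6999969482422]] [509.3  95. ] [93.8 94. ] 77.96 z [0.0108 0.013  0.0165]chk.py:7: RuntimeWarning: Mean of empty slice
  X=np.nanmean(Z,0); z=X[...,2]; im=c['pixels'].astype(int); b,g,r=im[...,0],im[...,1],im[...,2]
```

Bar top minus block top is 101.4 mm, which puts stop_driver at about 1.54. The arm-top readings suggest it may be slightly less, so I'll re-grip and add about 4°.

Call:
apply_moves --steps '[{"twist": [0,0,4.8],"dp": [3.1,-0.64,0],"hand": 4},{"twist": [0,0,4.8],"dp": [3.1,-0.64,0],"hand": 4},{"twist": [0,0,4.8],"dp": [3.05,-0.64,0],"hand": 4},{"twist": [0,0,4.8],"dp": [0,0,-2],"hand": 4},{"twist": [0,0,0],"dp": [0,0,-3],"hand": 4},{"twist": [0,0,0],"dp": [0,0,-3],"hand": 4},{"twist": [0,0,0],"dp": [0,0,-3],"hand": 4},{"twist": [0,0,0],"dp": [0,0,-2],"hand": 4},{"twist": [0,0,0],"dp": [0,0,-1.2],"hand": 4},{"twist": [0,0,0],"dp": [0,0,0],"hand": 4},{"twist": [0,0,0],"dp": [0,0,0],"hand": 2.5},{"twist": [0,0,0],"dp": [0,0,0],"hand": 0.8},{"twist": [0,0,0],"dp": [0,0,0],"hand": 0.8},{"twist": [0,0,0],"dp": [0,0,0],"hand": 0.8},{"twist": [0,0,0],"dp": [0,0,0],"hand": 0.8}]' --grip_force 25

```text
clock: 21.35
tool_pos: [0.586, 0.0788, 0.1072]
eef_rot: [3.132, 0.228, 0.002]
ft_force: [-0.2, -4.6, 2.6]
width: 0.0137
finger_force: 25.0
```

Call:
apply_moves --steps '[{"twist": [0,0,-2.2],"dp": [0,0,-0.045],"hand": 0.8},{"twist": [0,0,-2.3],"dp": [0,0,-0.045],"hand": 0.8},{"twist": [0,0,0],"dp": [0,0,0],"hand": 0.8},{"twist": [0,0,0],"dp": [0,0,0],"hand": 4},{"twist": [0,0,0],"dp": [0,0,0],"hand": 4},{"twist": [0,0,0],"dp": [0,0,0],"hand": 4},{"twist": [0,0,0],"dp": [0,0,2],"hand": 4},{"twist": [0,0,0],"dp": [0,0,4],"hand": 4},{"twist": [0,0,0],"dp": [0,0,4],"hand": 4},{"twist": [0,0,-2],"dp": [-3,0.6,3],"hand": 4},{"twist": [0,0,-2],"dp": [-3,0.6,1.2],"hand": 4},{"twist": [0,0,-5],"dp": [-3.3,0.66,0],"hand": 4},{"twist": [0,0,-5],"dp": [0,0,0],"hand": 4},{"twist": [0,0,0],"dp": [0,0,0],"hand": 4},{"twist": [0,0,0],"dp": [0,0,0],"hand": 4},{"twist": [0,0,0],"dp": [0,0,0],"hand": 4}]'

```text
clock: 23.35
tool_pos: [0.4926, 0.0981, 0.2477]
eef_rot: [-3.129, 0.278, 0.0]
ft_force: [-0.7, -0.6, 0.1]
width: 0.0399
finger_force: 0.0
```

```bash
python3 chk.py 2>/dev/null | cut -c1-3000
```

```text
23.35 [0.49260562 0.09809328 0.24766913] -100.14002870988904 0.03992918853611641 [-0.72998304 -0.56805182  0.0548737 ]
wrist bar 422 [[560.0, 84.5], [560.7999877929688, 71.5999984741211], [610.9000244140625, 74.69999694824219], [610.0999755859375, 87.5999984741211]] [585.4  79.6] [50.2 12.9] 3.56 z [0.1501 0.1519 0.153 ]
wrist arm 1948 [[569.0, 59.70000076293945], [650.9000244140625, 42.79999923706055], [659.7000122070312, 85.30000305175781], [577.7999877929688, 102.19999694824219]] [614.3  72.5] [43.4 83.6] 78.37 z [0.0992 0.1005 0.1013]
block 1213 [[500.79998779296875, 78.4000015258789], [558.2999877929688, 67.30000305175781], [565.2999877929688, 103.5999984741211], [507.70001220703125, 114.69999694824219]] [533.  91.] [37.  58.6] 79.15 z [0.0506 0.0515 0.0523]
plate 2509 [[455.6000061035156, 57.5], [559.5, 50.599998474121094], [565.5, 140.10000610351562], [461.6000061035156, 147.0]] [510.5  98.8] [ 89.7 104.1] 86.19 z [0.0126 0.0134 0.0142]
top bar 156 [[558.7999877929688, 83.4000015258789], [560.0, 69.9000015258789], [609.0999755859375, 74.30000305175781], [607.9000244140625, 87.
[... 791 characters left out ...]
[610.5, 88.69999694824219]] [585.4  80.3] [51.  14.2] 3.07 z [0.1387 0.1487 0.1517]
scene arm 465 [[567.2999877929688, 63.79999923706055], [652.9000244140625, 49.5], [659.2999877929688, 87.80000305175781], [573.7000122070312, 102.19999694824219]] [613.3  75.8] [38.9 86.8] 80.46 z [0.0919 0.0988 0.1001]
block 478 [[500.5, 78.0], [559.0, 66.9000015258789], [566.2999877929688, 105.0], [507.79998779296875, 116.0999984741211]] [533.4  91.5] [38.8 59.5] 79.2 z [0.0481 0.0513 0.0526]
plate 1306 [[453.8999938964844, 62.20000076293945], [545.5, 41.70000076293945], [565.2999877929688, 130.39999389648438], [473.79998779296875, 150.8000030517578]] [509.6  96.3] [90.8 93.8] 77.39 z [0.011  0.013  0.0164]
```

View pics/last.png

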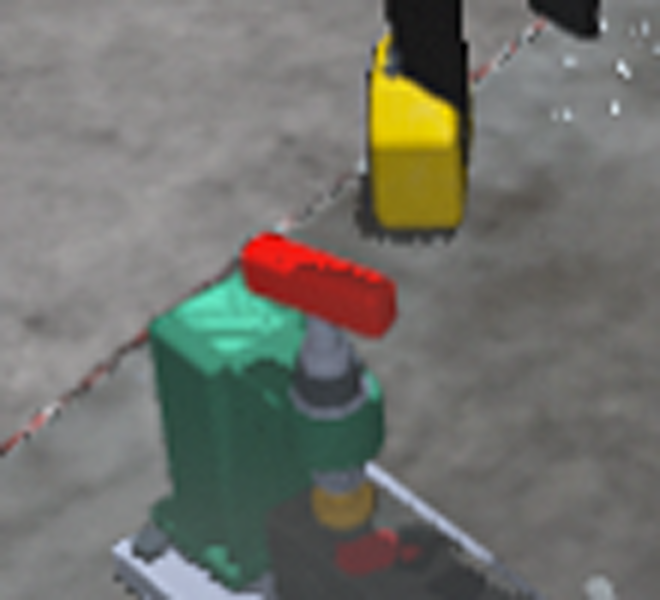

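The last picture shows the brass foot at (342,505) resting on the block, the driver sunk at (325,285), and the gripper clear. Bar height gives about 1.6 rad, so the foot is roughly half in.

```bash
python3 -c "
from station import job; print(job.sign_off())"
```

```text
the job is handed in; nothing more can be done
None
```

The job is handed in: the block lies flat on the base plate with about 17 mm of its end past the screw axis, under the foot. The driver is at about 1.6 rad by camera height, so the spring foot should be roughly half in, and the robot is touching nothing.

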